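# Tidy the laundry ledge

### The arm

A 6-joint arm with a two-finger parallel gripper is mounted at the origin on the work surface. World frame = base frame: x ahead of the robot, y to its left, z up, the work surface at z = 0. Lengths are in m, angles in rad, forces in N, time in s.
With the tool pointing down it reaches from about 0.275 to 0.725 m from the base axis. Payload 15.9 kg.
Tool frame: the origin (TCP) lies at the very end of the fingers, on their centre line; the grasp point (between the pads) lies 19 mm behind it; z points along the fingers, y is the line along which they close (so a half turn about z gives the same grasp; the last joint's range is limited). The gripper opens to 85 mm and grips with 20 to 120 N. Pads are 22 mm wide; open, the fingers measure 114 mm over their backs; the gripper's body (76 mm by 85 mm) begins 54 mm behind the grasp point. The pads swing forward as they close: fully open they stand 13 mm farther back than shut.
Start: joints at [0, 0.213, -0.034, 1.323, 0, 1.571], TCP at [0.5, -0, 0.231] pointing down, gripper open.
Joint ranges: [-2.98, 2.98], [-0.74, 1.72], [-1.14, 1.35], [-2.1, 2.04], [-1.57, 1.44], [-3.14, 3.14]. Speed limits (rad/s): [1.89, 1.89, 2.39, 2.57, 3.14, 3.14].

### API

Orientations are given as a rotation vector (axis times angle).
In Python, from cell import ctrl gives the robot as it stands.
- The arm moves only by the shell command python3 -m jog 'ROWS' [OPENING] [FORCE]. ROWS is rows parted by semicolons, their numbers by spaces, 1 to 5 of them, each of 4 numbers: dx, dy, dz in m, then a turn about the tool's z in rad; each row is the pose to reach, as a shift and turn from the pose commanded when the command began, along the tool's axes at that moment; what a row does not reach only later rows make up. A row lasts 1/12 s, in which the tool goes at most 0.0417 m and 0.125 rad, less where a joint would pass 70% of its speed; a pose out of reach is approached as far as the arm can. OPENING is the finger opening in m, set as the command begins (- or left out keeps the last). The fingers move at their own pace and stop on an object; FORCE is the grip in N (left out, the last holds). Time passes only in rows, so rows that do not move let the fingers close. It prints the time, the measured TCP pose, the force, the opening and the grip force at its end.
- ctrl.sense(): the state, without advancing time (a new reading comes with each control period).
- ctrl.grab_frame(name): name is "scene" or "side" or "wrist"; returns the picture (480x640x3 uint8, blue, green, red); there is no depth.
- ctrl.calibration(name): a dict with "fx", "fy", "cx", "cy" (pixels), "distortion" ([k1, k2, p1, p2, k3] as OpenCV has them; the pictures are not rectified), "camera_from_world" (4x4, takes a point from world to camera coordinates); the wrist camera has in their place "mount" (4x4, takes a point from camera to tool coordinates, whose origin is the TCP and whose axes are the flange's). Camera axes: x right, y up, looking along -z (the intrinsics and any distortion apply to the point x, -y, -z); pixel columns grow to the right and rows downward; lengths in m; the calibration is good to about 2 mm. A picture is of the moment at which its call begins: read the wrist's pose just before it. calibration takes no time and is no camera call.
- ctrl.job_done(): hands the job in; it is judged then, once.
The state is a dict: "clock": time; "qpos": joint angles; "dq": joint speeds; "joint_torque": joint torques, N m; "eef_pos": TCP position; "eef_rot": TCP orientation; "ft_force": force on the tool from outside, world axes, zero at the start; "torque": the same for the moment, N m; "grip_width": finger opening in m; "gripper_force": force on a finger pad.
Only numpy, scipy, OpenCV 4.12 (cv2) and the standard library are available. Lean on these libraries where they do the work, as an engineer would, in place of code of your own. Each camera call takes 0.05 s, during which the arm holds its last target. There are 200 camera calls.

### The job

Clear the things left on the laundry worktop: lay both clothes pegs flat on the floor of the yellow tray, lay the pocket finds (black key fob and red pocket knife) flat on the floor of the mahogany-brown tray, and press the orange stain-remover stick fully home in the spring clip rack, in line with it, with its white middle midway between the two clips. Leave the softener bottle and the orange box where they stand.

Things in the scene. Friction and masses are not known exactly. Their poses are not given: they have to be found in the camera images.
- peg_wood: wooden clothes peg, light brown with a steel spring, 72 mm long (x), 14 mm wide (y), 14 mm high (z), 20 g. Origin: its centre; x along its length, z up. Lies flat on the worktop, turned up to 35 degrees
- peg_blue: blue plastic clothes peg with a steel spring, 72 mm long (x), 14 mm wide (y), 14 mm high (z), 20 g. Origin: its centre; x along its length, z up. Lies flat on the worktop, turned up to 35 degrees
- key_fob: black key fob with three small round buttons and a steel end, body 66 mm long (x), 32 mm wide (y), 14 mm high (z), rounded edges, 50 g. Origin: its centre; x along its length, z up. Lies flat on the worktop, turned up to 35 degrees
- knife: folded red pocket knife, 84 mm long (x), 22 mm wide (y), 16 mm high (z), rounded edges, 70 g. Origin: its centre; x along its length, z up. Lies flat on the worktop, turned up to 35 degrees
- stick: orange stain-remover stick, a round barrel 130 mm long (x) and 22 mm across, pink cap at the +x end, white square grip 40 mm long and 22 mm by 22 mm in the middle with flat sides, 60 g. Origin: its centre; x along its length, z up. Lies flat on the worktop, turned up to 35 degrees
- peg_tray: shallow open rectangular tray, fixed, yellow plastic; outside 128 mm (its x) by 168 mm (its y), 22 mm high, walls and floor 4 mm thick. Origin: centre of its underside on the worktop; z up. Turned up to 15 degrees about the vertical
- finds_tray: shallow open rectangular tray, fixed, mahogany brown; outside 128 mm (its x) by 168 mm (its y), 22 mm high, walls and floor 4 mm thick. Origin: centre of its underside on the worktop; z up. Turned up to 15 degrees about the vertical
- clip_rack: grey fixed rack, base 136 (x) x 60 (y) x 6 mm, two pairs of steel spring jaws at x = +-47 mm, 14 mm wide, 50 mm tall, 80 mm free between for the fingers. Lay the stick along x over the flared mouths and push straight down (5-10 N): jaws (17 mm apart, 36 mm up) open and close over it; home, it lies on saddles 16 mm up, its centre 27 mm up. Origin: underside centre; z up; yaw to 15 deg
- softener: bystander: blue-grey bottle with pink cap, 65 by 95 mm, 222 mm tall, standing; origin at the centre of its underside
- sheet_box: bystander: orange carton 66 by 125 mm, 42 mm high; origin at the centre of its underside

How it is judged:
At the end, for the whole second after the job is handed in: Pegs in the yellow tray, fob and knife in the brown: each flat (0.2 rad) on the floor (within 6 mm), centre within 50 mm (x), 70 mm (y) of the tray's middle; stick in the rack, centre 23 to 30 mm up, within 12 mm along, 5 mm across and 0.1 rad of the rack's line; all released, at rest (x of peg_wood in the frame of peg_tray between -0.05 and 0.05 m and y of peg_wood in the frame of peg_tray between -0.07 and 0.07 m and z of peg_wood in the frame of peg_tray between 0 and 0.017 m and angle between the z axis of each of peg_wood, peg_blue and the z axis of peg_tray, either way round below 0.2 rad and x of peg_blue in the frame of peg_tray between -0.05 and 0.05 m and y of peg_blue in the frame of peg_tray between -0.07 and 0.07 m and z of peg_blue in the frame of peg_tray between 0 and 0.017 m and x of key_fob in the frame of finds_tray between -0.05 and 0.05 m and y of key_fob in the frame of finds_tray between -0.07 and 0.07 m and z of key_fob in the frame of finds_tray between 0 and 0.017 m and angle between the z axis of each of key_fob, knife and the z axis of finds_tray, either way round below 0.2 rad and x of knife in the frame of finds_tray between -0.05 and 0.05 m and y of knife in the frame of finds_tray between -0.07 and 0.07 m and z of knife in the frame of finds_tray between 0 and 0.018 m and x of stick in the frame of clip_rack between -0.012 and 0.012 m and y of stick in the frame of clip_rack between -0.005 and 0.005 m and z of stick in the frame of clip_rack between 0.023 and 0.03 m and angle between the x axis of stick and the x axis of clip_rack, either way round below 0.1 rad and linear speed of each of peg_wood, peg_blue, key_fob, knife, stick below 0.02 m/s and angular speed of each of peg_wood, peg_blue, key_fob, knife, stick below 0.3 rad/s); the robot touches nothing.
It fails at once if the softener bottle is shoved more than 30 mm (distance of softener from where it was at the start of the episode above 0.03 m).
It fails at once if the orange box is shoved more than 30 mm (distance of sheet_box from where it was at the start of the episode above 0.03 m).
It also fails if it takes over 99 s, if anything falls off the work surface, if the arm or the gripper's body presses on something with over 40 N, if the wrist force passes 120 N, or if a joint passes its speed limit or range.

## Working session

There is one attempt and no reset: what is moved stays moved. The work goes in short steps, Python scripts to look and compute and a shell command to move; the robot and the scene stay as the last step left them, time stands still between calls to the robot, and variables do not carry over. Pictures are saved under pics/ and viewed, at most 16 in all, crops included, and the job is handed in when it is done.

```bash
mkdir -p pics; ls
python3 - <<'E'
from cell import ctrl
import cv2
for n in("scene","side"):
    cv2.imwrite(f"pics/{n}0.png",ctrl.grab_frame(n)); print(n,ctrl.calibration(n))
print(ctrl.calibration("wrist"));print(ctrl.sense())
E
```

```text
pics
scene {'fx': 500.110904493185, 'fy': 500.110904493185, 'cx': 319.0912386945923, 'cy': 236.3942588571711, 'distortion': array([-0.12425598,  0.        ,  0.        ,  0.        ,  0.        ]), 'camera_from_world': array([[ 0.50693074,  0.86169176, -0.02255097, -0.37073728],
       [-0.55734162,  0.34761537,  0.75401185,  0.2499613 ],
       [ 0.65756486, -0.36966319,  0.65647359, -1.54562303],
       [ 0.        ,  0.        ,  0.        ,  1.        ]])}
side {'fx': 502.6967498705867, 'fy': 502.6967498705867, 'cx': 309.69534773237916, 'cy': 234.1214683957444, 'distortion': array([-0.00278912,  0.        ,  0.        ,  0.        ,  0.        ]), 'camera_from_world': array([[ 0.84500591, -0.5344656 , -0.01765031, -0.44266159],
       [ 0.29338618,  0.43575165,  0.85090837, -0.27173111],
       [-0.4470901 , -0.72420095,  0.52501754, -0.81848997],
       [ 0.        ,  0.        ,  0.        ,  1.        ]])}
{'fx': 393.0022519227521, 'fy': 393.0022519227521, 'cx': 317.7708100050168, 'cy': 241.40151184339882, 'distortion': array([-0.01008383,  0.        ,  0.        ,  0.        
[... 352 characters left out ...]
0000000e+00]])}
{'clock': 0.1, 'qpos': array([ 1.38648956e-05,  2.13301879e-01, -3.49234018e-02,  1.32350706e+00,
       -1.98048281e-05,  1.57079487e+00]), 'dq': array([-0.0012756 , -0.00130368,  0.00077709, -0.00067474, -0.00234322,
       -0.00026977]), 'joint_torque': array([ 1.52238292e-03, -6.87242889e+01,  4.87808239e+01,  1.21537212e-02,
        1.43833854e-04,  5.94535322e-06]), 'eef_pos': array([4.99722111e-01, 6.78191125e-07, 2.30897132e-01]), 'eef_rot': array([-2.22096622e+00, -2.22100026e+00,  1.06143572e-03]), 'ft_force': array([0.81964612, 0.1983099 , 0.62157477]), 'torque': array([-0.01965281,  0.00300853,  0.08213169]), 'gripper_force': 0.0, 'grip_width': 0.0856182851888118}
```

View pics/scene0.png

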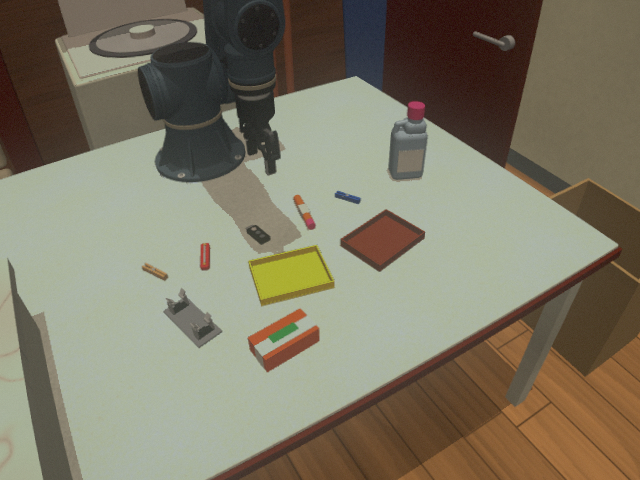

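View pics/side0.png

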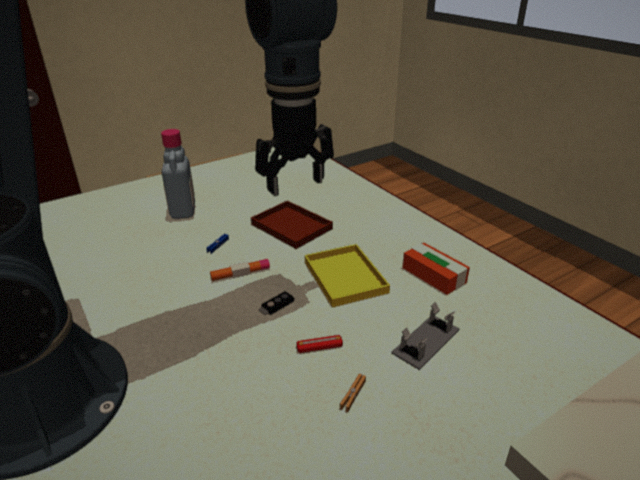

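Scene and side views show all items: in scene, peg_wood is at (154,271), knife (205,256), fob (258,234), stick (304,211) and blue peg (347,197). The yellow tray is at (291,275), the brown tray (382,240) and the rack (192,318). The side view agrees.

```bash
cat > h.py <<'E'
import cv2, numpy as np
from cell import ctrl
from scipy.spatial.transform import Rotation as R
def cam(n, st=None):
    c=ctrl.calibration(n)
    K=np.array([[c['fx'],0,c['cx']],[0,c['fy'],c['cy']],[0,0,1]])
    if n=='wrist':
        T=np.eye(4);T[:3,:3]=R.from_rotvec(st['eef_rot']).as_matrix();T[:3,3]=st['eef_pos'];W=T@c['mount']
    else: W=np.linalg.inv(c['camera_from_world'])
    return K,c['distortion'],W
def plane(cm,px,z):
    K,d,W=cm
    u=cv2.undistortPoints(np.float64(px).reshape(-1,1,2),K,d)[:,0]
    r=np.c_[u[:,0],-u[:,1],-np.ones(len(u))]@W[:3,:3].T
    o=W[:3,3]; return (o+r*((z-o[2])/r[:,2])[:,None])[:,:2]
def project(cm,P):
    K,d,W=cm; q=(np.float64(P)-W[:3,3])@W[:3,:3]; q=q*[1,-1,-1]
    return cv2.projectPoints(q,np.zeros(3),np.zeros(3),K,d)[0][:,0]
def rect(p):  # centre, long, short, yaw of long axis (deg)
    (c,(w,h),a)=cv2.minAreaRect(np.float32(p*1000))
    if w<h: w,h,a=h,w,a+90
    return np.round([c[0],c[1],w,h,(a+90)%180-90],1)
def blob(mask,seed=None):
    mask=cv2.morphologyEx(mask,cv2.MORPH_CLOSE,np.ones((5,5)))
    cs=cv2.findContours(mask,cv2.RETR_EXTERNAL,cv2.CHAIN_APPROX_NONE)[0]
    return max(cs,key=cv2.contourArea)[:,0]
def mask(img,kind):
    H=cv2.cvtColor(img,cv2.COLOR_BGR2HSV); h,s,v=[H[...,i].astype(int) for i in range(3)]
    warm=(h<25)|(h>165)
    m={'wood':warm&(s>90),'blue':(h>100)&(h<130)&(s>140),'dark':(v<75),'red':warm&(s>130),
       'yellow':(h>20)&(h<35)&(s>150),'brown':((h<12)|(h>165))&(s>120),'grey':(v<140)&(s<90)}[kind]
    return m.astype(np.uint8)*255
E
python3 - <<'E'
from h import *
S={'peg_wood':('wood',.007,(154,271),(352,392),22,28),'knife':('red',.008,(205,256),(319,344),22,30),'fob':('dark',.007,(258,234),(277,302),17,22),
'stick':('red',.011,(304,211),(240,270),22,36),'peg_blue':('blue',.007,(347,197),(217,243),20,20),
'yellow':('yellow',.022,(291,275),(346,274),48,50),'brown':('brown',.022,(382,240),(291,223),50,48),'rack':('grey',.006,(192,318),(427,342),45,45)}
for i,n in enumerate(('scene','side')):
    im=cv2.imread(f'pics/{n}0.png');cm=cam(n)
    for k,v in S.items():
        m=mask(im,v[0]);x,y=v[2+i];r=v[4+i];w=np.zeros_like(m);w[y-r:y+r,x-r:x+r]=m[y-r:y+r,x-r:x+r]
        print(n,k,rect(plane(cm,blob(w),v[1])))
E
```

```text
scene peg_wood [ 433.3 -272.6   77.1   18.5   28.6]
scene knife [ 446.5 -150.9   88.6   17.2  -20.4]
scene fob [442.2  -7.5  71.6  33.1  10.3]
scene stick [458.8 126.6  46.2  19.4 -10.3]Traceback (most recent call last):
  File "<stdin>", line 9, in <module>
  File "h.py", line 26, in blob
    return max(cs,key=cv2.contourArea)[:,0]
           ~~~^^^^^^^^^^^^^^^^^^^^^^^^
ValueError: max() iterable argument is empty
```

```bash
sed -i 's/return max(cs,key=cv2.contourArea)\[:,0\]/a=max(map(cv2.contourArea,cs)); return np.vstack([c[:,0] for c in cs if cv2.contourArea(c)>.3*a])/; s/(h>100)&(h<130)&(s>140)/(h>100)\&(h<130)\&(s>90)/' h.py
cat > m0.py <<'E'
from h import *
S={'peg_wood':('wood',.007,(154,271),(352,392),22,28),'knife':('red',.008,(205,256),(319,344),22,30),'fob':('dark',.007,(258,234),(277,302),17,22),
'stick':('red',.011,(304,211),(240,270),22,36),'peg_blue':('blue',.007,(347,197),(217,243),20,20),
'yellow':('yellow',.022,(291,275),(346,274),48,50),'brown':('brown',.022,(382,240),(291,223),50,48),'rack':('grey',.006,(192,318),(427,342),45,45)}
for i,n in enumerate(('scene','side')):
    im=cv2.imread(f'pics/{n}0.png');cm=cam(n)
    for k,v in S.items():
        m=mask(im,v[0]);x,y=v[2+i];r=v[4+i];w=np.zeros_like(m);w[y-r:y+r,x-r:x+r]=m[y-r:y+r,x-r:x+r]
        print(n,k,rect(plane(cm,blob(w),v[1])))
    print([(q.tolist()) for q in im[197:199,340:356:3]] if i==0 else '')
E
python3 m0.py
```

```text
scene peg_wood [ 433.3 -272.6   77.1   18.5   28.6]
scene knife [ 446.5 -150.9   88.6   17.2  -20.4]
scene fob [442.2  -7.5  71.6  33.1  10.3]
scene stick [417.8 135.2 130.3  19.4 -11.9]
scene peg_blue [425.5 269.8  70.1  13.6  29.6]
scene yellow [620.   -8.9 166.3 143.1  77.3]
scene brown [624.7 242.9 167.  126.2 -76.9]
scene rack [ 607.8 -247.1  164.5   67.6   14.6]
[[[86, 74, 65], [86, 76, 66], [89, 72, 64], [127, 86, 64], [114, 80, 62], [129, 86, 65]], [[95, 90, 81], [81, 67, 57], [88, 70, 60], [83, 70, 62], [123, 81, 61], [133, 91, 64]]]
side peg_wood [ 436.5 -269.1   80.7   17.9   29.6]
side knife [ 450.6 -148.3   83.6   30.5  -21. ]
side fob [441.4  -4.6  77.9  40.   11. ]
side stick [429.5 136.1 131.9  35.  -11.7]
side peg_blue [433.8 271.7  80.3  22.   30.7]
side yellow [604.7 -13.6 187.  133.6  77.3]
side brown [616.1 233.3 186.6 143.7 -77.3]
side rack [ 633.6 -234.4  179.9   80.1   14.6]
```

```bash
cat > d.py <<'E'
# python3 d.py "x y z objyaw_deg; ..." : tool-axis deltas per command (<=5 rows), object along tool x; yaw -> nearest within limits given
import sys; from h import *
s=ctrl.sense(); M=R.from_rotvec(s['eef_rot']).as_matrix(); p=s['eef_pos']; yaw=np.arctan2(M[1,0],M[0,0])
print('now',np.round(p,4),'toolx yaw',round(np.degrees(yaw),1),'q',np.round(s['qpos'],2),'tilt',round(M[2,2],4))
for w in sys.argv[1].split(';'):
    x,y,z,a=map(float,w.split()); t=np.array([x,y,z]); a=np.radians(a)
    n=max(np.linalg.norm(t-p)/.040,abs(a-yaw)/.12); k=int(np.ceil(n/5-.001)) or 1
    print('->',w)
    for i in range(k):
        d=(t-p)/k; c,sn=np.cos(yaw),np.sin(yaw)
        # tool x=(c,s), tool y=(s,-c), z down
        yw=yaw+(a-yaw)/k if i==0 else yaw+da; da=yw-yaw
        print('  %.4f %.4f %.4f %.3f   rows %.1f'%(c*d[0]+sn*d[1],sn*d[0]-c*d[1],-d[2],-da,n/k)); yaw=yw
    p=t; yaw=a
E
python3 d.py ".426 .1355 .10 -12; .426 .1355 .004 -12"
```

```text
now [0.4997 0.     0.2309] toolx yaw 90.0 q [ 0.    0.21 -0.03  1.32 -0.    1.57] tilt -1.0
-> .426 .1355 .10 -12
  0.0452 -0.0246 0.0436 0.593   rows 4.9
  0.0237 -0.0456 0.0436 0.593   rows 4.9
  -0.0059 -0.0511 0.0436 0.593   rows 4.9
->  .426 .1355 .004 -12
  0.0000 -0.0000 0.0960 -0.000   rows 2.4
```

```bash
J="python3 -m jog"
python3 -m jog '.045 -.025 .044 .593;.045 -.025 .044 .593;.045 -.025 .044 .593;.045 -.025 .044 .593;.045 -.025 .044 .593' .05 60
python3 -m jog '.024 -.046 .03 .593;.024 -.046 .03 .593;.024 -.046 .03 .593;.024 -.046 .03 .593;.024 -.046 .03 .593'
python3 -m jog '-.006 -.051 .03 .593;-.006 -.051 .03 .593;-.006 -.051 .03 .593;-.006 -.051 .03 .593;-.006 -.051 .03 .593'
cat > look.py <<'E'
import sys; from h import *
s=ctrl.sense(); cv2.imwrite(f"pics/{sys.argv[1]}.png",ctrl.grab_frame("wrist")); np.savez(f"pics/{sys.argv[1]}.npz",eef_pos=s['eef_pos'],eef_rot=s['eef_rot'])
E
python3 look.py w1; python3 d.py ".426 .1355 .004 -12"
```

```text
clock: 0.52
eef_pos: [0.4744, 0.0453, 0.1868]
eef_rot: [-2.778, -1.467, 0.002]
ft_force: [-0.3, -0.1, -0.5]
grip_width: 0.0499
gripper_force: 0.0
clock: 0.93
eef_pos: [0.4498, 0.0909, 0.1569]
eef_rot: [3.085, 0.592, -0.001]
ft_force: [-0.1, 0.3, 0.2]
grip_width: 0.0497
gripper_force: 0.0
clock: 1.35
eef_pos: [0.4298, 0.0482, 0.127]
eef_rot: [-3.035, -0.053, 0.018]
ft_force: [-0.1, 0.3, -0.3]
grip_width: 0.05
gripper_force: 0.0
now [0.4294 0.0457 0.127 ] toolx yaw 1.7 q [ 0.03  0.13 -0.41  1.04  0.11  3.14] tilt -0.9944
-> .426 .1355 .004 -12
  -0.0007 -0.0899 0.1230 0.239   rows 3.8
```

View pics/w1.png

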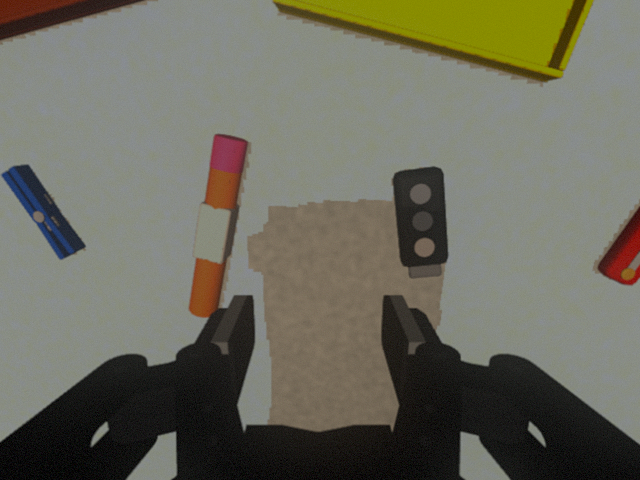

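The wrist view shows the stick at (218,225), fob (420,220) and blue peg (43,212). Joint 6 hit its limit turning this way, so I'll turn back and use yaw+180.

```bash
python3 -m jog '0 0 0 -.6;0 0 0 -.6;0 0 0 -.6;0 0 0 -.6;0 0 0 -.6'
python3 -m jog '0 0 0 -.6;0 0 0 -.6;0 0 0 -.6;0 0 0 -.6;0 0 0 -.6'
python3 - <<'E'
from h import *
cm=cam('wrist',np.load('pics/w1.npz'));im=cv2.imread('pics/w1.png')
for k,kind,z,(x0,y0,x1,y1) in (('stick','red',.011,(180,120,260,325)),('fob','dark',.007,(370,150,470,290)),('blue','blue',.007,(0,140,110,280))):
    m=mask(im,kind);w=np.zeros_like(m);w[y0:y1,x0:x1]=m[y0:y1,x0:x1];print(k,rect(plane(cm,blob(w),z)))
E
python3 d.py ".424 .1355 .10 168; .424 .1355 .004 168"
```

```text
clock: 1.82
eef_pos: [0.4299, 0.0484, 0.1272]
eef_rot: [-2.883, -0.96, -0.031]
ft_force: [-0.0, 0.4, -0.5]
grip_width: 0.05
gripper_force: 0.0
clock: 2.23
eef_pos: [0.4299, 0.0484, 0.1272]
eef_rot: [-2.478, -1.774, -0.076]
ft_force: [-0.3, 0.5, -1.1]
grip_width: 0.0498
gripper_force: 0.0
stick [425.9 133.5 135.7  21.6 -11.3]
fob [441.   -8.2  73.8  32.1  10.4]
blue [433.7 267.5  73.7  24.5  31.1]
now [0.4299 0.0484 0.1272] toolx yaw 71.1 q [ 0.04  0.13 -0.41  1.04  0.1   1.93] tilt -0.9945
-> .424 .1355 .10 168
  0.0268 -0.0113 0.0091 -0.564   rows 4.7
  0.0287 0.0048 0.0091 -0.564   rows 4.7
  0.0217 0.0194 0.0091 -0.564   rows 4.7
->  .424 .1355 .004 168
  0.0000 0.0000 0.0960 -0.000   rows 2.4
```

```bash
cat > d.py <<'E'
# python3 d.py "x y z toolx_yaw_deg; ..." : tool-axis deltas per command of <=5 rows
import sys; from h import *
s=ctrl.sense(); M=R.from_rotvec(s['eef_rot']).as_matrix(); p=s['eef_pos']; yaw=np.arctan2(M[1,0],M[0,0])%(2*np.pi)
print('now',np.round(p,4),'yaw',round(np.degrees(yaw),1),'q',np.round(s['qpos'],2),'toolz',np.round(M[:,2],3),'t',s['clock'])
for w in sys.argv[1].split(';'):
    x,y,z,a=map(float,w.split()); t=np.array([x,y,z]); a=np.radians(a)
    n=max(np.linalg.norm(t-p)/.040,abs(a-yaw)/.12); k=int(np.ceil(n/5-.001)) or 1; da=(a-yaw)/k
    print('->',w)
    for i in range(k):
        d=M.T@(t-p)/k; print('  %.4f %.4f %.4f %.3f   rows %.1f'%(*d,-da,n/k)); M=M@R.from_rotvec([0,0,-da]).as_matrix()
    p=t; yaw=a
E
python3 d.py ".425 .134 .10 168; .425 .134 .006 168"
```

```text
now [0.4299 0.0484 0.1272] yaw 71.1 q [ 0.04  0.13 -0.41  1.04  0.1   1.93] toolz [-0.013  0.104 -0.994] t 2.2333
-> .425 .134 .10 168
  0.0255 -0.0103 0.0120 -0.564   rows 4.7
  0.0270 0.0050 0.0120 -0.564   rows 4.7
  0.0202 0.0186 0.0120 -0.564   rows 4.7
->  .425 .134 .006 168
  -0.0033 -0.0093 0.0935 -0.000   rows 2.4
```

The 6° tilt is about world x, which is roughly each item's long axis, so it is tolerable. I'll carry on with full-rotation deltas.

```bash
python3 -m jog '.0255 -.0103 .012 -.564;.0255 -.0103 .012 -.564;.0255 -.0103 .012 -.564;.0255 -.0103 .012 -.564;.0255 -.0103 .012 -.564' >/dev/null
python3 -m jog '.027 .005 .012 -.564;.027 .005 .012 -.564;.027 .005 .012 -.564;.027 .005 .012 -.564;.027 .005 .012 -.564' >/dev/null
python3 -m jog '.0202 .0186 .012 -.564;.0202 .0186 .012 -.564;.0202 .0186 .012 -.564;.0202 .0186 .012 -.564;.0202 .0186 .012 -.564;'
python3 look.py w2
python3 d.py ".425 .134 .006 168"
```

```text
clock: 3.48
eef_pos: [0.4254, 0.1341, 0.1]
eef_rot: [-0.32, -3.097, -0.159]
ft_force: [0.7, -0.0, 0.9]
grip_width: 0.05
gripper_force: 0.0
now [0.4255 0.1341 0.1   ] yaw 168.4 q [ 0.23  0.16 -0.44  0.95  0.1   0.44] toolz [-0.014  0.104 -0.994] t 3.5333
-> .425 .134 .006 168
  -0.0028 -0.0095 0.0935 0.007   rows 2.4
```

View pics/w2.png

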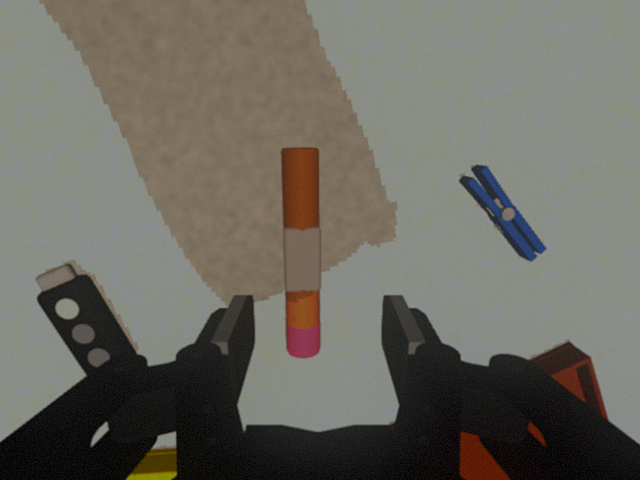

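The view shows the stick upright at (302,255), with its white grip at (303,260), and the blue peg at (503,212). I'll measure before descending.

```bash
python3 - <<'E'
from h import *
cm=cam('wrist',np.load('pics/w2.npz'));im=cv2.imread('pics/w2.png')
for k,kind,z,(x0,y0,x1,y1) in (('stick','red',.011,(270,135,340,362)),('blue','blue',.007,(440,150,570,280))):
    m=mask(im,kind);w=np.zeros_like(m);w[y0:y1,x0:x1]=m[y0:y1,x0:x1];print(k,rect(plane(cm,blob(w),z)))
E
for s in ".424 .1345 .006 168"; do python3 d.py "$s"; done
```

```text
stick [430.4 133.4 135.2  21.3 -11.5]
blue [433.2 268.8  76.5  16.1  29.3]
now [0.4255 0.1341 0.1   ] yaw 168.4 q [ 0.23  0.16 -0.44  0.95  0.1   0.44] toolz [-0.014  0.104 -0.994] t 3.5333
-> .424 .1345 .006 168
  -0.0017 -0.0093 0.0936 0.007   rows 2.4
```

```bash
python3 -m jog '-.005 -.009 .0925 0;-.005 -.009 .0925 0;-.005 -.009 .0925 0;-.005 -.009 .0925 0' 
python3 -m jog '0 0 0 0;0 0 0 0;0 0 0 0;0 0 0 0' .0 80
python3 d.py ".428 .134 .13 168; .60 -.08 .13 195; .60 -.24 .13 195"
```

```text
clock: 3.87
eef_pos: [0.425, 0.1333, 0.0044]
eef_rot: [-0.334, -3.09, -0.157]
ft_force: [0.3, -0.2, 0.0]
grip_width: 0.05
gripper_force: 0.0
clock: 4.2
eef_pos: [0.4287, 0.1342, 0.0089]
eef_rot: [-0.332, -3.098, -0.161]
ft_force: [-2.8, -2.2, 9.1]
grip_width: 0.0204
gripper_force: 77.7
now [0.4287 0.1342 0.0089] yaw 167.8 q [ 0.23  0.27 -0.57  0.71  0.1   0.44] toolz [-0.01   0.105 -0.994] t 4.2
-> .428 .134 .13 168
  0.0046 0.0118 -0.1204 -0.003   rows 3.0
->  .60 -.08 .13 195
  -0.1063 -0.0860 -0.0121 -0.236   rows 3.4
  -0.0833 -0.1084 -0.0121 -0.236   rows 3.4
->  .60 -.24 .13 195
  0.0410 -0.1537 -0.0168 -0.000   rows 4.0
```

```bash
python3 -m jog '.0046 .0118 -.1204 0;.0046 .0118 -.1204 0;.0046 .0118 -.1204 0;.0046 .0118 -.1204 0'
python3 -m jog '-.1063 -.086 -.0121 -.236;-.1063 -.086 -.0121 -.236;-.1063 -.086 -.0121 -.236;-.1063 -.086 -.0121 -.236' >/dev/null
python3 -m jog '-.1033 -.1084 -.0121 -.236;-.1033 -.1084 -.0121 -.236;-.1033 -.1084 -.0121 -.236;-.1033 -.1084 -.0121 -.236;-.1033 -.1084 -.0121 -.236'
python3 -m jog '0 0 0 0;0 0 0 0'
python3 look.py w3
python3 d.py ".60 -.24 .13 194.6"
```

```text
clock: 4.53
eef_pos: [0.4308, 0.1347, 0.1363]
eef_rot: [-0.332, -3.106, -0.166]
ft_force: [1.2, 0.5, 0.4]
grip_width: 0.0199
gripper_force: 79.0
clock: 5.28
eef_pos: [0.6217, -0.0838, 0.1282]
eef_rot: [-0.399, 3.109, 0.163]
ft_force: [1.1, -0.3, -1.2]
grip_width: 0.0202
gripper_force: 78.9
clock: 5.45
eef_pos: [0.6185, -0.0797, 0.1284]
eef_rot: [-0.404, 3.11, 0.165]
ft_force: [-1.0, -0.2, -0.9]
grip_width: 0.02
gripper_force: 78.9
now [ 0.6183 -0.0794  0.1285] yaw 194.8 q [-0.18  0.53  0.16  1.23  0.1  -0.44] toolz [-0.012  0.104 -0.994] t 5.5
-> .60 -.24 .13 194.6
  0.0587 -0.1496 -0.0180 0.003   rows 4.0
```

View pics/w3.png

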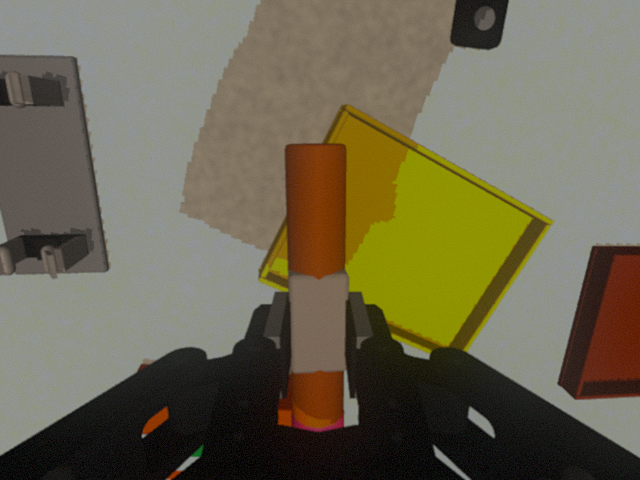

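The view shows the rack's right edge at (77,57)–(108,271), the yellow tray's corners at (345,104), (551,221) and (262,277), and the held stick with its white part from row 273 to 371. I'll move 50 mm closer for the whole rack.

```bash
python3 -m jog '.015 -.045 -.03 0;.015 -.045 -.03 0;.015 -.045 -.03 0;0.015 -.045 -.03 0'
python3 look.py w4
python3 - <<'E'
from h import *
cm=cam('wrist',np.load('pics/w3.npz'))
print('tray rim',plane(cm,[(345,104),(551,221),(262,277)],.022).round(4).tolist())
print('rack edge',plane(cm,[(77,57),(108,271)],.006).round(4).tolist())
p=np.load('pics/w3.npz');M=R.from_rotvec(p['eef_rot']).as_matrix()
q=plane(cm,[(319,273),(319,371)],.1285-.002+.011+.008)  # top of grip
print('white edges in tool', ((np.c_[q,[.1455]*2]-p['eef_pos'])@M).round(4).tolist())
E
```

```text
clock: 5.83
eef_pos: [0.616, -0.1301, 0.1535]
eef_rot: [-0.403, 3.109, 0.165]
ft_force: [0.3, 0.4, -1.4]
grip_width: 0.0198
gripper_force: 79.0
tray rim [[0.5317, -0.0728], [0.5676, 0.0894], [0.6518, -0.0968]]
rack edge [[0.5465, -0.2307], [0.6766, -0.1987]]
white edges in tool [[0.0229, 0.0017, -0.0174], [-0.016, 0.0018, -0.0168]]
```

View pics/w4.png

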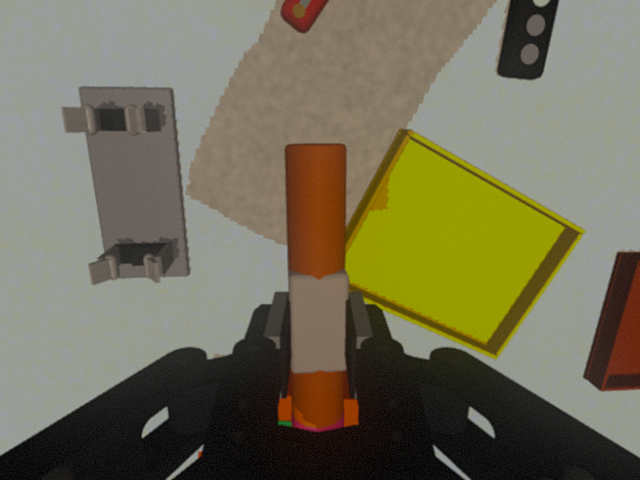

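The view shows the whole rack: base corners near (80,87), (173,88) and (188,275), with jaws at rows 119 and 262. Tray corners are at (407,129), (583,232) and (497,356).

Run:
```python
from h import *
p=np.load('pics/w4.npz');cm=cam('wrist',p);M=R.from_rotvec(p['eef_rot']).as_matrix()
c=plane(cm,[(80,87),(173,88),(188.5,275)],.006);print('rack corners',c.round(4).tolist(),np.linalg.norm(np.diff(c,axis=0),axis=1),np.degrees(np.arctan2(*(c[2]-c[1])[::-1])),'centre',(c[0]+c[2])/2)
t=plane(cm,[(407,129),(583,232),(497,356)],.022);print('tray',t.round(4).tolist(),np.linalg.norm(np.diff(t,axis=0),axis=1),'centre',(t[0]+t[2])/2)
z=p['eef_pos'][2]+.013
q=plane(cm,[(319,273),(319,371),(316,146)],z);print('white in tool', ((np.c_[q,[z]*3]-p['eef_pos'])@M).round(4).tolist())
# rack jaws right inner/outer tips at z .05
im=cv2.imread('pics/w4.png');cv2.imwrite('pics/w4c.png',cv2.resize(im[70:300,50:210],None,fx=2.6,fy=2.6,interpolation=cv2.INTER_CUBIC))
```

```text
rack corners [[0.5612, -0.2889], [0.5464, -0.2317], [0.6766, -0.1997]] [0.05908878 0.13403586] 13.82617575211765 centre [ 0.61890765 -0.24429075]
tray [[0.5316, -0.0732], [0.5688, 0.0898], [0.6877, 0.0636]] [0.16718473 0.12181291] centre [ 0.60963366 -0.00480196]
white in tool [[0.0213, 0.0017, -0.0132], [-0.0189, 0.0018, -0.0126], [0.0648, 0.0007, -0.014]]
```

View pics/w4c.png

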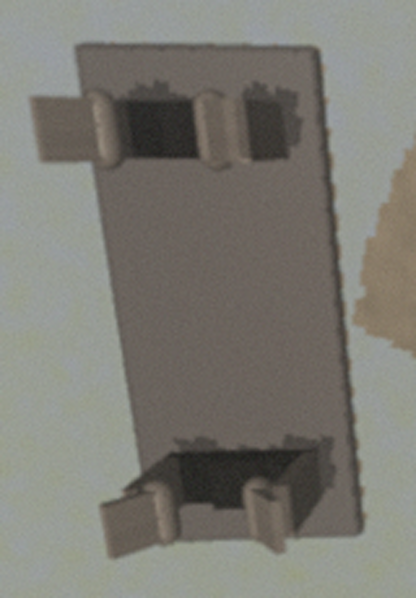

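```bash
python3 - <<'E'
from h import *
p=np.load('pics/w4.npz');cm=cam('wrist',p)
px=np.array([(107,130),(212,130),(165,510),(258,508)])/2.6+[50,70]
q=plane(cm,px,.037);print(q.round(4).tolist(),'gaps',np.linalg.norm(q[1]-q[0]),np.linalg.norm(q[3]-q[2]));m=[(q[0]+q[1])/2,(q[2]+q[3])/2]
print('mids',m,np.linalg.norm(m[1]-m[0]),'centre',(m[0]+m[1])/2,'yaw',np.degrees(np.arctan2(*(m[1]-m[0])[::-1])))
E
python3 d.py ".618 -.2435 .09 194; .618 -.2435 .052 194"
```

```text
[[0.5769, -0.2673], [0.571, -0.2448], [0.6671, -0.2442], [0.6615, -0.2218]] gaps 0.023261757522861436 0.02304415140054887
mids [array([ 0.57392151, -0.25607869]), array([ 0.66433952, -0.23299901])] 0.09331714071899344 centre [ 0.61913052 -0.24453885] yaw 14.319288572422764
now [ 0.6158 -0.1294  0.1529] yaw 194.8 q [-0.26  0.54  0.24  1.31  0.1  -0.52] toolz [-0.013  0.104 -0.994] t 5.8833
-> .618 -.2435 .09 194
  0.0279 -0.1168 0.0506 0.014   rows 3.3
->  .618 -.2435 .052 194
  0.0005 -0.0040 0.0378 -0.000   rows 0.9
```

```bash
python3 d.py ".619 -.2455 .12 194.2; .619 -.2455 .065 194.2; .619 -.2455 .025 194.2"
python3 -m jog '.0279 -.1155 .021 .01;.0279 -.1155 .021 .01;.0279 -.1155 .021 .01;.0279 -.1155 .021 .01;.0279 -.1155 .021 .01' >/dev/null
python3 -m jog '0 0 0 0;0 0 0 0'
python3 d.py ".619 -.2455 .065 194.2; .619 -.2455 .025 194.2"
```

```text
now [ 0.6158 -0.1294  0.1529] yaw 194.8 q [-0.26  0.54  0.24  1.31  0.1  -0.52] toolz [-0.013  0.104 -0.994] t 5.8833
-> .619 -.2455 .12 194.2
  0.0270 -0.1158 0.0206 0.010   rows 3.0
->  .619 -.2455 .065 194.2
  0.0007 -0.0057 0.0547 -0.000   rows 1.4
->  .619 -.2455 .025 194.2
  0.0005 -0.0042 0.0398 -0.000   rows 1.0
clock: 6.47
eef_pos: [0.6186, -0.2445, 0.1197]
eef_rot: [-0.392, 3.112, 0.166]
ft_force: [-0.2, 0.3, -0.8]
grip_width: 0.0199
gripper_force: 78.9
now [ 0.6186 -0.2445  0.1197] yaw 194.3 q [-0.42  0.65  0.34  1.31  0.09 -0.67] toolz [-0.013  0.105 -0.994] t 6.4667
-> .619 -.2455 .065 194.2
  0.0005 -0.0068 0.0543 0.002   rows 1.4
->  .619 -.2455 .025 194.2
  0.0005 -0.0042 0.0398 -0.000   rows 1.0
```

```bash
python3 -m jog '0 -.0065 .03 0;0 -.0065 .055 0;0 -.0065 .055 0' - 100
python3 -m jog '0 -.001 .010 0;0 -.001 .010 0'
python3 -m jog '0 -.001 .010 0;0 -.001 .010 0'
python3 -m jog '0 -.001 .010 0;0 -.001 .010 0'
```

```text
clock: 6.72
eef_pos: [0.6171, -0.244, 0.0598]
eef_rot: [0.391, -3.108, -0.17]
ft_force: [-1.7, 1.3, -1.0]
grip_width: 0.019
gripper_force: 101.8
clock: 6.88
eef_pos: [0.6194, -0.2458, 0.0538]
eef_rot: [0.391, -3.113, -0.166]
ft_force: [-0.4, 0.2, -1.7]
grip_width: 0.0194
gripper_force: 101.8
clock: 7.05
eef_pos: [0.6195, -0.2464, 0.0434]
eef_rot: [-0.389, 3.113, 0.165]
ft_force: [-1.2, -0.7, -0.5]
grip_width: 0.0189
gripper_force: 99.8
clock: 7.22
eef_pos: [0.6195, -0.2463, 0.0331]
eef_rot: [-0.389, 3.113, 0.166]
ft_force: [1.1, 1.2, -4.0]
grip_width: 0.0194
gripper_force: 98.3
```

```bash
python3 -m jog '0 -.0005 .005 0;0 -.0005 .005 0'
python3 -m jog '0 -.0004 .004 0;0 -.0004 .004 0'
python3 look.py w5
python3 - <<'E'
from h import *
cv2.imwrite('pics/side1.png',cv2.resize(ctrl.grab_frame('side')[260:420,340:540],None,fx=3,fy=3))
E
```

```text
clock: 7.38
eef_pos: [0.6193, -0.2464, 0.0283]
eef_rot: [0.389, -3.113, -0.166]
ft_force: [-0.8, 0.3, -2.7]
grip_width: 0.0192
gripper_force: 98.4
clock: 7.55
eef_pos: [0.6198, -0.2467, 0.0259]
eef_rot: [-0.389, 3.112, 0.164]
ft_force: [-4.5, 0.5, 11.1]
grip_width: 0.0194
gripper_force: 100.3
```

View pics/side1.png

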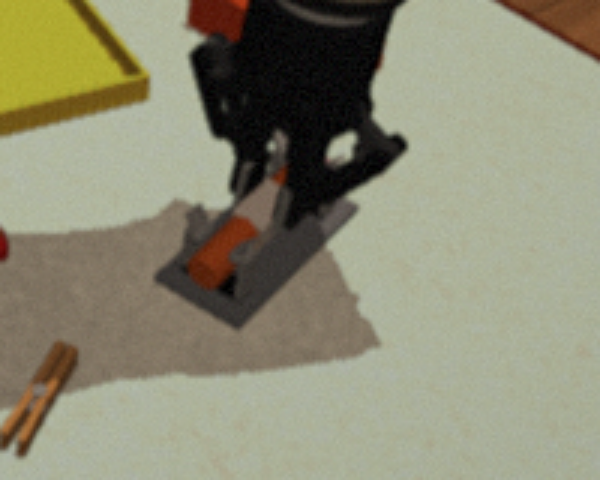

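The side crop shows the orange barrel seated between the jaws at (220,250). The upward force of 11 N indicates contact with the saddles. One more small press, then I'll release and rise.

```bash
python3 -m jog '0 -.0002 .002 0;0 -.0002 .002 0'
python3 -m jog '0 0 -.002 0;0 0 -.002 0;0 0 -.002 0' .045
python3 -m jog '0 .003 -.03 0;0 .0085 -.07 0;0 .0135 -.13 0;0 .0135 -.13 0;0 .0135 -.13 0'
python3 look.py w6
python3 d.py ".435 -.271 .11 209; .435 -.271 .006 209"
```

```text
clock: 7.82
eef_pos: [0.62, -0.2467, 0.0257]
eef_rot: [-0.389, 3.111, 0.164]
ft_force: [-13.8, 3.3, 34.9]
grip_width: 0.0194
gripper_force: 103.4
clock: 8.07
eef_pos: [0.6198, -0.2467, 0.0249]
eef_rot: [-0.389, 3.113, 0.165]
ft_force: [-0.0, -0.6, -1.1]
grip_width: 0.045
gripper_force: 0.0
clock: 8.48
eef_pos: [0.6199, -0.2481, 0.1606]
eef_rot: [-0.389, 3.107, 0.159]
ft_force: [0.1, -0.3, 0.3]
grip_width: 0.045
gripper_force: 0.0
now [ 0.6192 -0.2478  0.1577] yaw 194.2 q [-0.42  0.64  0.42  1.4   0.09 -0.67] toolz [-0.009  0.103 -0.995] t 8.5333
-> .435 -.271 .11 209
  0.1850 0.0180 0.0467 -0.258   rows 4.8
->  .435 -.271 .006 209
  0.0043 -0.0098 0.1034 -0.000   rows 2.6
```

View pics/w6.png

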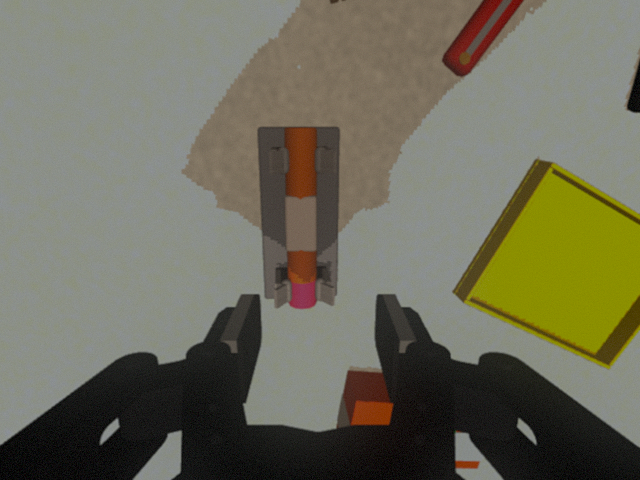

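The view shows the stick in the rack, white part at (301,197–250), jaws clasping it at rows ~160 and ~288. I'll check numerically and go on to the wooden peg.

```bash
python3 - <<'E'
from h import *
p=np.load('pics/w6.npz');cm=cam('wrist',p)
q=plane(cm,[(301,197),(301,250)],.038);m=q.mean(0);e=m-[.619,-.2445];a=np.radians(14.2)
print(np.linalg.norm(q[1]-q[0]),m,'along',e@[np.cos(a),np.sin(a)],'across',e@[-np.sin(a),np.cos(a)])
c=plane(cm,[(258,128),(340,128),(337,298),(264,298)],.006);print(c.round(4).tolist(),c.mean(0))
E
python3 -m jog '.185 .018 .047 -.258;.185 .018 .047 -.258;.185 .018 .047 -.258;.185 .018 .047 -.258;.185 .018 .047 -.258' >/dev/null
python3 -m jog '0 0 0 0'
python3 look.py w7
python3 - <<'E'
from h import *
p=np.load('pics/w7.npz');cm=cam('wrist',p);im=cv2.imread('pics/w7.png')
m=mask(im,'wood');n,l,st,ce=cv2.connectedComponentsWithStats(cv2.morphologyEx(m,cv2.MORPH_CLOSE,np.ones((9,9))))
for i in range(1,n):
    if st[i,4]>300: ys,xs=np.where(l==i); print(st[i],ce[i].round(),rect(plane(cm,np.c_[xs,ys],.007)))
E
python3 d.py ".435 -.271 .006 209"
```

```text
0.03795938156871252 [ 0.61609529 -0.24704752] along -0.003440885803143263 across -0.0017571356455407213
[[0.5617, -0.29], [0.5471, -0.2325], [0.6792, -0.1988], [0.6913, -0.2579]] [ 0.61981199 -0.24483319]
clock: 9.03
eef_pos: [0.4273, -0.2693, 0.1054]
eef_rot: [-0.78, 3.029, 0.17]
ft_force: [-0.5, 0.7, -0.3]
grip_width: 0.045
gripper_force: 0.0
[ 279  188   26  113 2333] [292. 243.] [ 436.1 -270.8   75.8   15.3   27.7]
[  340   290   300   190 18031] [484. 425.] [462.  -44.6 281.1 174.7 -68.3]
[    0   378   334   102 15530] [143. 446.] [ 601.2 -280.5  247.1   93.8  -67.5]
now [ 0.4303 -0.2698  0.1065] yaw 208.8 q [-0.61  0.35 -0.17  1.12  0.08 -1.12] toolz [-0.016  0.106 -0.994] t 9.0833
-> .435 -.271 .006 209
  0.0002 -0.0135 0.0997 -0.004   rows 2.5
```

```bash
python3 -m jog '-.001 -.0135 .1005 0;-.001 -.0135 .1005 0;-.001 -.0135 .1005 0;-.001 -.0135 .1005 0' .045 50
python3 -m jog '0 0 0 0;0 0 0 0;0 0 0 0;0 0 0 0' 0
python3 d.py ".435 -.271 .10 209; .603 -.041 .10 167.1; .603 -.041 .012 167.1"
```

```text
clock: 9.42
eef_pos: [0.4387, -0.2696, 0.0029]
eef_rot: [-0.784, 3.027, 0.17]
ft_force: [-0.4, 0.0, -0.3]
grip_width: 0.0446
gripper_force: 0.0
clock: 9.75
eef_pos: [0.4406, -0.2715, 0.0082]
eef_rot: [-0.783, 3.023, 0.161]
ft_force: [1.0, 1.0, 5.8]
grip_width: 0.0119
gripper_force: 49.1
now [ 0.4406 -0.2715  0.0082] yaw 208.9 q [-0.6   0.46 -0.29  0.89  0.08 -1.11] toolz [-0.011  0.103 -0.995] t 9.75
-> .435 -.271 .10 209
  0.0010 0.0119 -0.0912 -0.001   rows 2.3
->  .603 -.041 .10 167.1
  -0.1291 0.0591 0.0109 0.366   rows 3.6
  -0.0995 0.1013 0.0109 0.366   rows 3.6
->  .603 -.041 .012 167.1
  -0.0030 -0.0087 0.0875 -0.000   rows 2.2
```

```bash
python3 -m jog '0 .012 -.0912 0;0 .012 -.0912 0;0 .012 -.0912 0;0 .012 -.0912 0'
python3 -m jog '-.129 .059 .011 .366;-.129 .059 .011 .366;-.129 .059 .011 .366;-.129 .059 .011 .366;-.129 .059 .011 .366' >/dev/null
python3 -m jog '-.0995 .101 .011 .366;-.0995 .101 .011 .366;-.0995 .101 .011 .366;-.0995 .101 .011 .366;-.0995 .101 .011 .366' >/dev/null
python3 -m jog '0 0 0 0;0 0 0 0'
python3 d.py ".603 -.041 .013 167.1"
```

```text
clock: 10.08
eef_pos: [0.437, -0.2715, 0.1029]
eef_rot: [-0.782, 3.02, 0.155]
ft_force: [0.3, 0.5, -0.1]
grip_width: 0.012
gripper_force: 48.8
clock: 11.08
eef_pos: [0.6029, -0.0413, 0.0981]
eef_rot: [-0.349, -3.093, -0.159]
ft_force: [0.7, -0.4, -0.1]
grip_width: 0.0117
gripper_force: 48.8
now [ 0.6029 -0.0413  0.0981] yaw 167.2 q [-0.12  0.5   0.04  1.13  0.1   0.1 ] toolz [-0.014  0.104 -0.994] t 11.0833
-> .603 -.041 .013 167.1
  -0.0031 -0.0081 0.0846 0.002   rows 2.1
```

```bash
python3 -m jog '-.003 -.008 .083 0;-.003 -.008 .083 0;-.003 -.008 .083 0;-.003 -.008 .083 0'
python3 -m jog '0 0 0 0;0 0 0 0' .032
python3 -m jog '0 .009 -.09 0;0 .009 -.09 0;0 .009 -.09 0;0 .009 -.09 0'
python3 d.py ".434 .269 .10 210; .434 .269 .006 210"
```

```text
clock: 11.42
eef_pos: [0.6016, -0.0416, 0.0139]
eef_rot: [-0.352, -3.089, -0.159]
ft_force: [-0.1, 0.2, 1.6]
grip_width: 0.0122
gripper_force: 62.3
clock: 11.58
eef_pos: [0.6042, -0.0413, 0.0168]
eef_rot: [-0.351, -3.095, -0.16]
ft_force: [-0.1, -0.4, 0.1]
grip_width: 0.0314
gripper_force: 0.0
clock: 11.92
eef_pos: [0.6093, -0.0418, 0.1107]
eef_rot: [-0.351, -3.101, -0.16]
ft_force: [0.7, -1.1, -0.6]
grip_width: 0.0319
gripper_force: 0.0
now [ 0.6093 -0.0418  0.1107] yaw 167.2 q [-0.12  0.5   0.07  1.15  0.1   0.1 ] toolz [-0.005  0.103 -0.995] t 11.9167
-> .434 .269 .10 210
  0.1198 0.1306 0.0219 -0.374   rows 4.5
  0.0638 0.1653 0.0219 -0.374   rows 4.5
->  .434 .269 .006 210
  0.0044 -0.0087 0.0935 -0.000   rows 2.4
```

```bash
python3 -m jog '.12 .13 .022 -.374;.12 .13 .022 -.374;.12 .13 .022 -.374;.12 .13 .022 -.374;.12 .13 .022 -.374' .045 >/dev/null
python3 -m jog '.064 .165 .022 -.374;.064 .165 .022 -.374;.064 .165 .022 -.374;.064 .165 .022 -.374;.064 .165 .022 -.374' >/dev/null
python3 -m jog '0 0 0 0;0 0 0 0'
python3 look.py w8
python3 - <<'E'
from h import *
p=np.load('pics/w8.npz');cm=cam('wrist',p);im=cv2.imread('pics/w8.png')
m=mask(im,'blue');n,l,st,ce=cv2.connectedComponentsWithStats(cv2.morphologyEx(m,cv2.MORPH_CLOSE,np.ones((9,9))))
for i in range(1,n):
    if st[i,4]>300: ys,xs=np.where(l==i); print(st[i],ce[i].round(),rect(plane(cm,np.c_[xs,ys],.007)))
E
python3 d.py ".434 .269 .006 210"
```

```text
clock: 12.92
eef_pos: [0.4307, 0.2689, 0.0963]
eef_rot: [-0.808, 3.016, 0.163]
ft_force: [0.4, -0.3, -0.3]
grip_width: 0.0449
gripper_force: 0.0
[ 285  182   25  116 2058] [298. 243.] [433.5 267.5  74.6  14.1  29.8]
[ 508  375  132  105 7345] [574. 440.] [485.4 552.  173.1  73.8  83.1]
[   0  390  146   90 6530] [ 64. 449.] [650.6 204.4 100.4  75.2 -25.8]
[182 397  36  38 363] [199. 414.] [578.3 269.   32.5  17.6  73.4]
[ 183  431   98   49 2137] [232. 460.] [601.4 306.7  71.7  45.9 -66.2]
[ 313  449  125   31 1189] [383. 471.] [563.  413.1 102.3  31.1 -66.5]
now [0.4311 0.2683 0.0962] yaw 209.8 q [ 0.5   0.26 -0.33  0.94  0.1  -0.02] toolz [-0.013  0.104 -0.994] t 12.9667
-> .434 .269 .006 210
  0.0008 -0.0095 0.0898 -0.003   rows 2.3
```

View pics/w8.png

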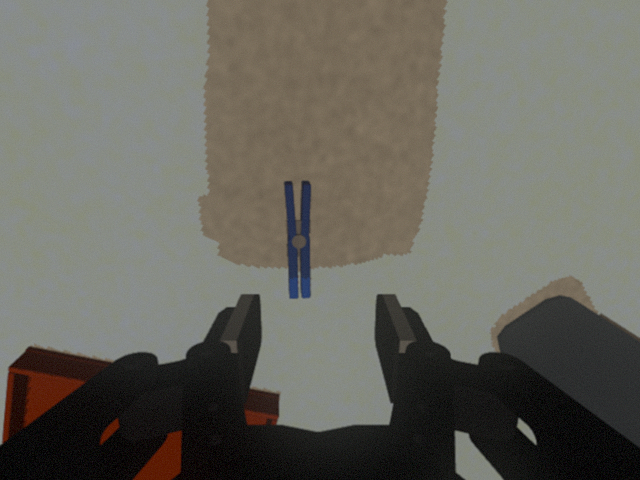

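The wrist view shows the blue peg at (298,243), aligned with the tool. The bottle edge is at right (500,345), so I'll check its clearance.

```bash
python3 - <<'E'
from h import *
print(plane(cam('scene'),[(392,178),(425,174)],0),plane(cam('side'),[(168,214),(194,217)],0))
E
python3 d.py ".434 .268 .006 210"
python3 -m jog '0 -.0085 .09 0;0 -.0085 .09 0;0 -.0085 .09 0;0 -.0085 .09 0'
python3 -m jog '0 0 0 0;0 0 0 0;0 0 0 0;0 0 0 0' 0
python3 d.py ".435 .268 .10 210; .619 .027 .10 167.1; .619 .027 .014 167.1"
```

```text
[[0.41505262 0.42930358]
 [0.4493111  0.52343798]] [[0.38431128 0.48831979]
 [0.43642642 0.433533  ]]
now [0.4311 0.2683 0.0962] yaw 209.8 q [ 0.5   0.26 -0.33  0.94  0.1  -0.02] toolz [-0.013  0.104 -0.994] t 12.9667
-> .434 .268 .006 210
  0.0013 -0.0104 0.0897 -0.003   rows 2.3
clock: 13.3
eef_pos: [0.4327, 0.2688, 0.0039]
eef_rot: [-0.805, 3.022, 0.161]
ft_force: [-0.6, -0.7, 0.1]
grip_width: 0.0451
gripper_force: 0.0
clock: 13.63
eef_pos: [0.4354, 0.2712, 0.008]
eef_rot: [-0.806, 3.014, 0.164]
ft_force: [-1.6, -3.6, 10.9]
grip_width: 0.0124
gripper_force: 48.9
now [0.4354 0.2712 0.008 ] yaw 209.8 q [ 0.5   0.36 -0.44  0.73  0.1  -0.02] toolz [-0.01   0.106 -0.994] t 13.6333
-> .435 .268 .10 210
  -0.0021 0.0062 -0.0918 -0.003   rows 2.3
->  .619 .027 .10 167.1
  -0.0194 -0.1497 -0.0136 0.374   rows 3.8
  -0.0728 -0.1323 -0.0136 0.374   rows 3.8
->  .619 .027 .014 167.1
  -0.0028 -0.0087 0.0855 -0.000   rows 2.1
```

```bash
python3 -m jog '-.002 .006 -.092 0;-.002 .006 -.092 0;-.002 .006 -.092 0;-.002 .006 -.092 0'
python3 -m jog '-.0194 -.15 -.0136 .374;-.0194 -.15 -.0136 .374;-.0194 -.15 -.0136 .374;-.0194 -.15 -.0136 .374;-.0194 -.15 -.0136 .374' >/dev/null
python3 -m jog '-.0728 -.1323 -.0136 .374;-.0728 -.1323 -.0136 .374;-.0728 -.1323 -.0136 .374;-.0728 -.1323 -.0136 .374;-.0728 -.1323 -.0136 .374' >/dev/null
python3 -m jog '0 0 0 0;0 0 0 0'
python3 d.py ".619 .027 .014 167.1"
```

```text
clock: 13.97
eef_pos: [0.4363, 0.2686, 0.1029]
eef_rot: [-0.805, 3.009, 0.166]
ft_force: [0.8, 1.4, -0.3]
grip_width: 0.012
gripper_force: 49.5
clock: 14.97
eef_pos: [0.6168, 0.026, 0.0973]
eef_rot: [-0.349, -3.093, -0.16]
ft_force: [-0.8, 1.0, -0.9]
grip_width: 0.0119
gripper_force: 49.4
now [0.6168 0.026  0.0973] yaw 167.2 q [-0.01  0.52  0.06  1.13  0.1   0.21] toolz [-0.013  0.105 -0.994] t 14.9667
-> .619 .027 .014 167.1
  -0.0050 -0.0068 0.0829 0.002   rows 2.1
```

```bash
python3 -m jog '-.005 -.007 .082 0;-.005 -.007 .082 0;-.005 -.007 .082 0;-.005 -.007 .082 0'
python3 -m jog '0 0 0 0;0 0 0 0' .032
python3 -m jog '0 .009 -.09 0;0 .009 -.09 0;0 .009 -.09 0;0 .009 -.09 0'
python3 d.py ".441 -.0075 .10 190.4"
```

```text
clock: 15.3
eef_pos: [0.6177, 0.0275, 0.0138]
eef_rot: [-0.347, -3.091, -0.159]
ft_force: [-0.1, 0.1, 1.5]
grip_width: 0.012
gripper_force: 60.3
clock: 15.47
eef_pos: [0.6197, 0.027, 0.0163]
eef_rot: [-0.348, -3.094, -0.16]
ft_force: [0.2, 0.0, 0.2]
grip_width: 0.0318
gripper_force: 0.0
clock: 15.8
eef_pos: [0.625, 0.0259, 0.1103]
eef_rot: [-0.35, -3.1, -0.161]
ft_force: [-0.4, 0.1, 0.3]
grip_width: 0.0318
gripper_force: 0.0
now [0.625  0.0259 0.1103] yaw 167.2 q [-0.01  0.52  0.1   1.15  0.1   0.21] toolz [-0.006  0.104 -0.995] t 15.8
-> .441 -.0075 .10 190.4
  0.1717 -0.0744 0.0078 -0.405   rows 4.7
```

```bash
python3 -m jog '.172 -.074 .008 -.405;.172 -.074 .008 -.405;.172 -.074 .008 -.405;.172 -.074 .008 -.405;.172 -.074 .008 -.405' .055 >/dev/null
python3 -m jog '0 0 0 0;0 0 0 0'
python3 look.py w9
python3 - <<'E'
from h import *
p=np.load('pics/w9.npz');cm=cam('wrist',p);im=cv2.imread('pics/w9.png')
m=mask(im,'dark');m[285:]=0;n,l,st,ce=cv2.connectedComponentsWithStats(cv2.morphologyEx(m,cv2.MORPH_CLOSE,np.ones((9,9))))
for i in range(1,n):
    if st[i,4]>300: ys,xs=np.where(l==i); print(st[i],ce[i].round(),rect(plane(cm,np.c_[xs,ys],.010)))
E
python3 d.py ".441 -.0075 .008 190.4"
```

```text
clock: 16.38
eef_pos: [0.4377, -0.0072, 0.0967]
eef_rot: [0.28, -3.122, -0.165]
ft_force: [0.6, 0.4, -0.2]
grip_width: 0.0552
gripper_force: 0.0
[ 46 161  52 124 407] [ 75. 221.] [ 446.5 -137.6   75.6   15.9   -9.2]
[ 274  202   53   83 3838] [300. 245.] [436.6  -7.4  53.1  31.4  10.4]
now [ 0.4389 -0.0071  0.0967] yaw 190.3 q [-0.09  0.18 -0.43  0.98  0.1  -0.27] toolz [-0.012  0.104 -0.994] t 16.4333
-> .441 -.0075 .008 190.4
  -0.0014 -0.0100 0.0882 -0.002   rows 2.2
```

View pics/w9.png

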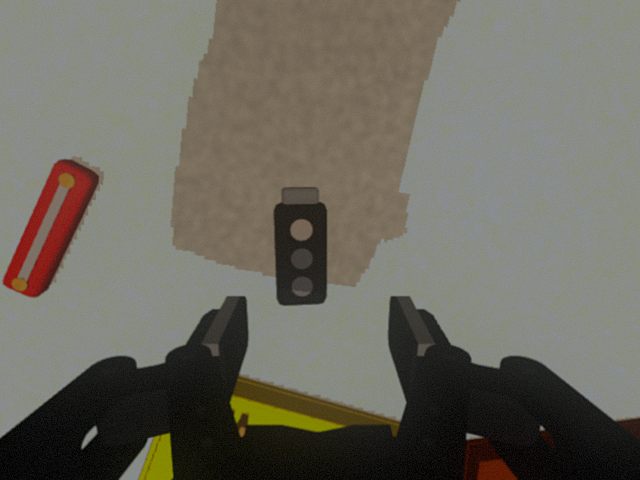

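The fob is aligned at (301,253). The knife is at (50,228), with the yellow tray behind.

```bash
python3 -m jog '-.003 -.009 .089 0;-.003 -.009 .089 0;-.003 -.009 .089 0;-.003 -.009 .089 0' - 60
python3 -m jog '0 0 0 0;0 0 0 0;0 0 0 0;0 0 0 0' .01
python3 d.py ".443 -.0075 .11 190.4; .6255 .211 .11 193; .6255 .211 .014 193"
```

```text
clock: 16.77
eef_pos: [0.4405, -0.0058, 0.0053]
eef_rot: [0.281, -3.116, -0.166]
ft_force: [-0.6, 0.2, -0.6]
grip_width: 0.0548
gripper_force: 0.0
clock: 17.1
eef_pos: [0.4434, -0.0063, 0.0091]
eef_rot: [0.281, -3.124, -0.164]
ft_force: [-1.9, -0.4, 6.9]
grip_width: 0.0295
gripper_force: 58.7
now [ 0.4434 -0.0063  0.0091] yaw 190.3 q [-0.09  0.29 -0.55  0.75  0.1  -0.27] toolz [-0.01   0.104 -0.995] t 17.1
-> .443 -.0075 .11 190.4
  -0.0003 0.0094 -0.1005 -0.002   rows 2.5
->  .6255 .211 .11 193
  -0.1095 0.0904 0.0105 -0.023   rows 3.6
  -0.1115 0.0879 0.0105 -0.023   rows 3.6
->  .6255 .211 .014 193
  0.0013 -0.0099 0.0955 -0.000   rows 2.4
```

```bash
python3 -m jog '0 .0094 -.1 0;0 .0094 -.1 0;0 .0094 -.1 0;0 .0094 -.1 0'
python3 -m jog '-.11 .09 .0105 -.023;-.11 .09 .0105 -.023;-.11 .09 .0105 -.023;-.11 .09 .0105 -.023' >/dev/null
python3 -m jog '-.1115 .088 .0105 -.023;-.1115 .088 .0105 -.023;-.1115 .088 .0105 -.023;-.1115 .088 .0105 -.023' >/dev/null
python3 -m jog '0 0 0 0;0 0 0 0'
python3 look.py w10
python3 d.py ".6255 .211 .014 193"
```

```text
clock: 17.43
eef_pos: [0.4448, -0.0077, 0.1134]
eef_rot: [-0.282, 3.119, 0.163]
ft_force: [0.1, 0.4, 0.6]
grip_width: 0.0295
gripper_force: 59.7
clock: 18.27
eef_pos: [0.6251, 0.2113, 0.1071]
eef_rot: [0.355, -3.116, -0.165]
ft_force: [-0.1, -0.4, -1.0]
grip_width: 0.0297
gripper_force: 59.7
now [0.6247 0.2104 0.1072] yaw 192.9 q [0.28 0.57 0.17 1.16 0.1  0.05] toolz [-0.013  0.104 -0.994] t 18.3167
-> .6255 .211 .014 193
  0.0001 -0.0093 0.0928 -0.002   rows 2.3
```

View pics/w10.png

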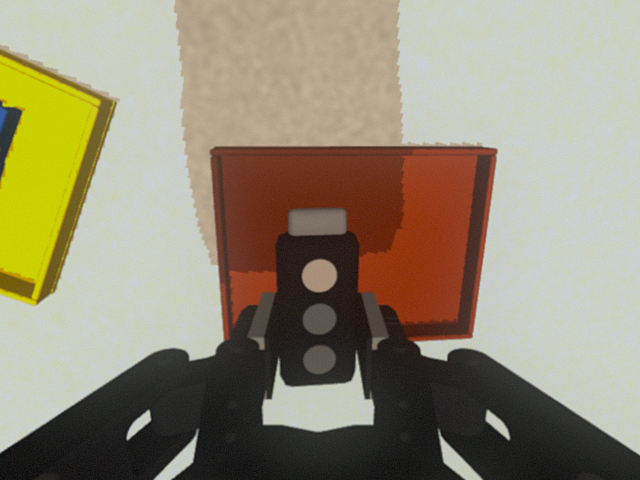

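The fob is held, and the brown tray's rim corners show at (211,149), (497,151) and (473,337).

Run:
```python
from h import *
p=np.load('pics/w10.npz');cm=cam('wrist',p)
t=plane(cm,[(211,149),(497,151),(473,337)],.022);print(t.round(4).tolist(),np.linalg.norm(np.diff(t,axis=0),axis=1),'c',(t[0]+t[2])/2,np.degrees(np.arctan2(*(t[1]-t[0])[::-1])))
a=np.radians(13);c=(t[0]+t[2])/2
for s in(-33,33): print(s,c+s/1000*np.array([-np.sin(a),np.cos(a)]))
```

```text
[[0.5797, 0.1506], [0.5441, 0.3132], [0.6659, 0.3417]] [0.16636446 0.12507182] c [0.62278348 0.2461571 ] 102.33519159262615
-33 [0.63020686 0.21400289]
33 [0.61536009 0.27831131]
```

```bash
python3 -m jog '-.003 -.008 .0915 0;-.003 -.008 .0915 0;-.003 -.008 .0915 0;-.003 -.008 .0915 0'
python3 -m jog '0 0 0 0;0 0 0 0' .048
python3 -m jog '0 .010 -.1 0;0 .010 -.1 0;0 .010 -.1 0;0 .010 -.1 0'
python3 d.py ".449 -.149 .10 159"
```

```text
clock: 18.65
eef_pos: [0.6264, 0.2115, 0.0138]
eef_rot: [0.351, -3.113, -0.164]
ft_force: [-0.9, 0.2, 1.2]
grip_width: 0.0294
gripper_force: 74.7
clock: 18.82
eef_pos: [0.6287, 0.2125, 0.0166]
eef_rot: [-0.352, 3.117, 0.166]
ft_force: [0.3, -0.3, -1.3]
grip_width: 0.0475
gripper_force: 0.0
clock: 19.15
eef_pos: [0.63, 0.2127, 0.1223]
eef_rot: [-0.352, 3.11, 0.167]
ft_force: [0.2, 0.5, 0.0]
grip_width: 0.048
gripper_force: 0.0
now [0.63   0.2127 0.1223] yaw 192.9 q [0.28 0.57 0.21 1.18 0.1  0.05] toolz [-0.004  0.107 -0.994] t 19.15
-> .449 -.149 .10 159
  0.0858 -0.1041 -0.0052 0.197   rows 3.4
  0.0638 -0.1189 -0.0052 0.197   rows 3.4
  0.0393 -0.1291 -0.0052 0.197   rows 3.4
```

```bash
python3 -m jog '.086 -.104 -.005 .197;.086 -.104 -.005 .197;.086 -.104 -.005 .197;.086 -.104 -.005 .197' .045 >/dev/null
python3 -m jog '.064 -.119 -.005 .197;.064 -.119 -.005 .197;.064 -.119 -.005 .197;.064 -.119 -.005 .197' >/dev/null
python3 -m jog '.039 -.129 -.003 .197;.039 -.129 -.003 .197;.039 -.129 -.003 .197;.039 -.129 -.003 .197' >/dev/null
python3 -m jog '0 0 0 0;0 0 0 0'
python3 look.py w11
python3 - <<'E'
from h import *
p=np.load('pics/w11.npz');cm=cam('wrist',p);im=cv2.imread('pics/w11.png')
m=mask(im,'red');n,l,st,ce=cv2.connectedComponentsWithStats(cv2.morphologyEx(m,cv2.MORPH_CLOSE,np.ones((9,9))))
for i in range(1,n):
    if st[i,4]>300: ys,xs=np.where(l==i); print(st[i],ce[i].round(),rect(plane(cm,np.c_[xs,ys],.008)))
E
python3 d.py ".449 -.149 .007 159"
```

```text
clock: 20.32
eef_pos: [0.4463, -0.1496, 0.0934]
eef_rot: [-0.566, -3.055, -0.156]
ft_force: [0.1, -0.1, 0.1]
grip_width: 0.0447
gripper_force: 0.0
[ 286  192   36  134 4453] [304. 259.] [ 450.  -150.1   85.1   21.4  -21. ]
[  368   286   272   194 22307] [521. 412.] [598.9 -33.9 219.4 159.1  63.2]
[   0  413  133   67 5459] [ 60. 455.] [ 507.  -341.    83.9   51.1   64.2]
[220 457  36  23 318] [239. 468.] [ 572.  -244.8   24.7   16.6  -84.2]
now [ 0.4467 -0.1489  0.0934] yaw 159.2 q [-0.38  0.27 -0.32  1.03  0.09 -0.02] toolz [-0.012  0.104 -0.994] t 20.3667
-> .449 -.149 .007 159
  -0.0064 -0.0073 0.0858 0.003   rows 2.2
```

View pics/w11.png

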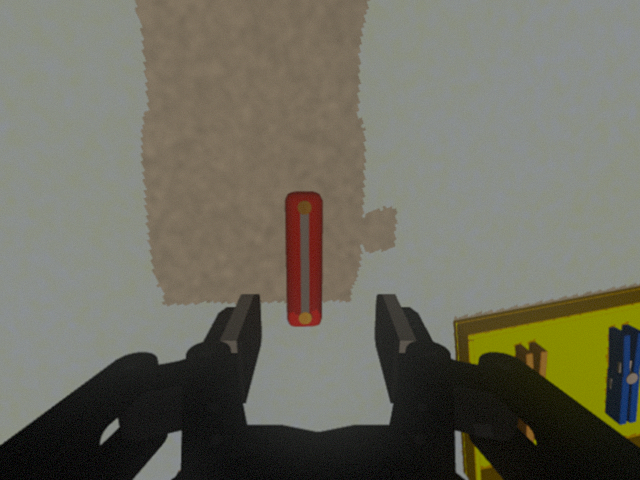

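The knife is centred at (304,259), and both pegs lie in the yellow tray at (530,390) and (625,370). The knife measures (.450,-.150).

```bash
python3 -m jog '-.0065 -.0085 .0855 0;-.0065 -.0085 .0855 0;-.0065 -.0085 .0855 0;-.0065 -.0085 .0855 0' - 60
python3 -m jog '0 0 0 0;0 0 0 0;0 0 0 0;0 0 0 0' 0
python3 d.py ".450 -.150 .11 159; .614 .278 .11 193; .614 .278 .0145 193"
```

```text
clock: 20.7
eef_pos: [0.447, -0.1489, 0.0059]
eef_rot: [-0.561, -3.05, -0.157]
ft_force: [-0.3, -0.7, 1.1]
grip_width: 0.0451
gripper_force: 0.0
clock: 21.03
eef_pos: [0.4497, -0.1506, 0.0092]
eef_rot: [-0.564, -3.058, -0.156]
ft_force: [-1.5, 2.2, 9.2]
grip_width: 0.02
gripper_force: 58.5
now [ 0.4497 -0.1506  0.0092] yaw 159.2 q [-0.38  0.36 -0.43  0.82  0.09 -0.02] toolz [-0.01   0.104 -0.995] t 21.0333
-> .450 -.150 .11 159
  0.0046 0.0101 -0.1002 0.004   rows 2.5
->  .614 .278 .11 193
  0.0001 0.1521 0.0143 -0.198   rows 3.8
  -0.0298 0.1492 0.0143 -0.198   rows 3.8
  -0.0585 0.1404 0.0143 -0.198   rows 3.8
->  .614 .278 .0145 193
  0.0013 -0.0099 0.0950 -0.000   rows 2.4
```

```bash
python3 -m jog '.0046 .010 -.1 0;.0046 .010 -.1 0;.0046 .010 -.1 0;.0046 .010 -.1 0' >/dev/null
python3 -m jog '0 .152 .0143 -.198;0 .152 .0143 -.198;0 .152 .0143 -.198;0 .152 .0143 -.198;0 .152 .0143 -.198' >/dev/null
python3 -m jog '-.03 .149 .0143 -.198;-.03 .149 .0143 -.198;-.03 .149 .0143 -.198;-.03 .149 .0143 -.198;-.03 .149 .0143 -.198' >/dev/null
python3 -m jog '-.0585 .14 .0143 -.198;-.0585 .14 .0143 -.198;-.0585 .14 .0143 -.198;-.0585 .14 .0143 -.198;-.0585 .14 .0143 -.198' >/dev/null
python3 -m jog '0 0 0 0;0 0 0 0'
python3 d.py ".614 .278 .0145 193"
```

```text
clock: 22.78
eef_pos: [0.6112, 0.2772, 0.1075]
eef_rot: [0.358, -3.116, -0.165]
ft_force: [-0.6, -1.3, -0.4]
grip_width: 0.0196
gripper_force: 59.8
now [0.6112 0.2772 0.1075] yaw 193.1 q [0.38 0.59 0.2  1.16 0.1  0.15] toolz [-0.013  0.104 -0.994] t 22.7833
-> .614 .278 .0145 193
  -0.0019 -0.0095 0.0925 0.001   rows 2.3
```

```bash
python3 -m jog '-.002 -.0095 .0915 0;-.002 -.0095 .0915 0;-.002 -.0095 .0915 0;-.002 -.0095 .0915 0'
python3 -m jog '0 0 0 0;0 0 0 0' .04
python3 -m jog '0 .017 -.16 0;0 .017 -.16 0;0 .017 -.16 0;0 .017 -.16 0;0 .017 -.16 0'
python3 -m jog '.08 -.08 -.03 0;.08 -.08 -.03 0;.08 -.08 -.03 0;.08 -.08 -.03 0;.08 -.08 -.03 0'
python3 - <<'E'
from h import *
a=ctrl.grab_frame('scene');b=ctrl.grab_frame('side')
A=cv2.resize(a[190:370,140:440],(800,480));cv2.imwrite('pics/fs.png',A)
cv2.imwrite('pics/fd.png',cv2.resize(b[180:380,220:480],(780,600)))
E
```

```text
clock: 23.12
eef_pos: [0.6131, 0.2768, 0.0138]
eef_rot: [0.355, -3.113, -0.164]
ft_force: [-0.4, -1.0, -0.2]
grip_width: 0.0198
gripper_force: 66.2
clock: 23.28
eef_pos: [0.6146, 0.2779, 0.0164]
eef_rot: [0.356, -3.117, -0.166]
ft_force: [0.3, -0.5, -0.0]
grip_width: 0.0401
gripper_force: 0.0
clock: 23.7
eef_pos: [0.6151, 0.2791, 0.1856]
eef_rot: [-0.357, 3.106, 0.17]
ft_force: [1.2, 0.3, 0.9]
grip_width: 0.0402
gripper_force: 0.0
clock: 24.12
eef_pos: [0.5529, 0.1783, 0.1984]
eef_rot: [-0.354, 3.116, 0.166]
ft_force: [0.7, 1.5, 0.1]
grip_width: 0.0401
gripper_force: 0.0
```

View pics/fs.png

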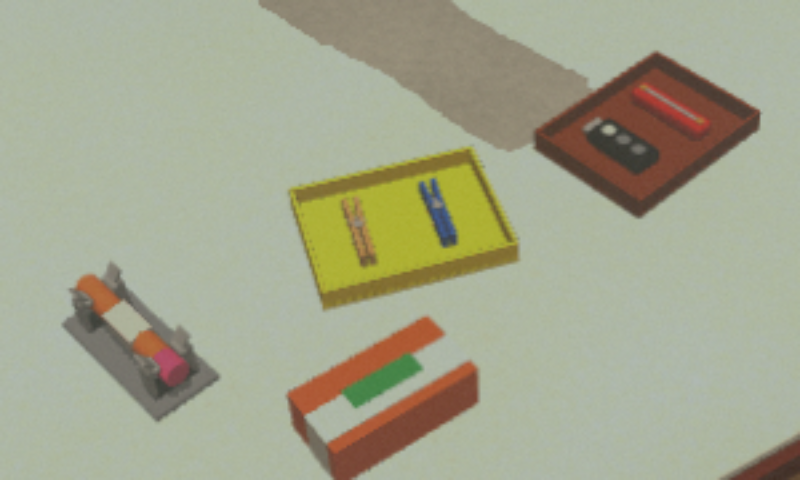

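View pics/fd.png

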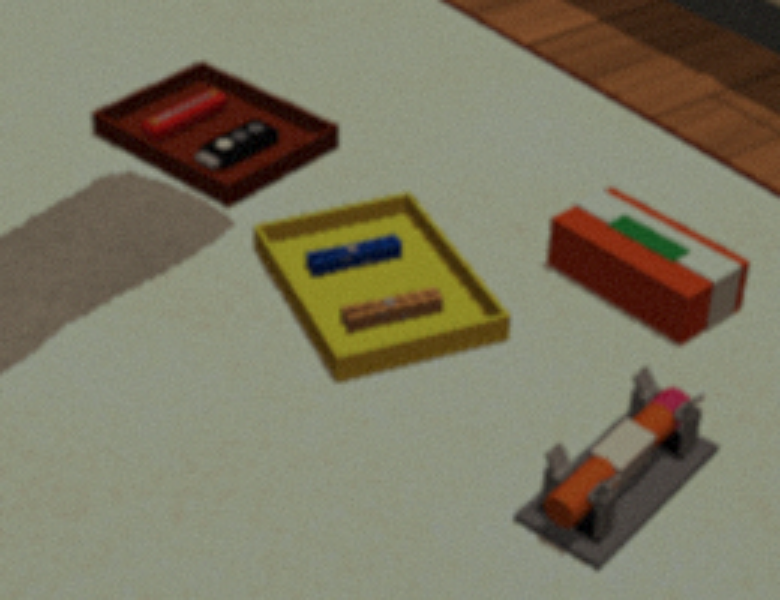

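Both views show the pegs flat in the yellow tray, the fob and knife flat in the brown tray, and the stick between both clips with its white middle centred. The press stopped at 35 N with the stick's centre about 27–28 mm up, so I'm handing in.

```bash
python3 -c "
from cell import ctrl
print(ctrl.job_done())"
```

```text
the job is handed in; nothing more can be done
None
```

I handed the job in at about 24 s, with no verdict returned. By the last camera views, both pegs lie flat in the yellow tray, the fob and knife lie flat in the brown tray, and the stick is clipped home in the rack (about 3 mm off centre along it, 2 mm across). The orange box looked undisturbed; I did not check the bottle's final position.

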